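# Tuck a new wear strip under the lapped flap of a bar slide and hold it down

## Robot

A 7-joint arm with a two-finger parallel gripper is mounted at the origin on the work surface. World frame = base frame: x ahead of the robot, y to its left, z up, the work surface at z = 0. Lengths are in m, angles in rad, forces in N, time in s.
With the tool pointing down it reaches from about 0.4 to 0.85 m from the base axis. Payload 10.4 kg.
Tool frame: the origin (TCP) lies midway between the tips of the shut fingers; the grasp point (between the pads) lies hold_point_z behind it (hold_point_z is the distance from the TCP to the grasp point, in m); z points along the fingers, y is the line along which they close (so a half turn about z gives the same grasp; the last joint's range is limited). The gripper opens to 87 mm and grips with 3 to 60 N. Pads are 19 mm wide; open, the fingers measure 117 mm over their backs; the gripper's body (75 mm by 190 mm) begins 51 mm behind the grasp point.
Start: joints at [-1.282, 0.332, -0.065, 1.46, 0.022, 1.35, -0.088], TCP at [0.192, 0.595, 0.223] pointing down, gripper open.
Joint ranges: [-2.6, 2.6], [-0.5, 2.12], [-1.47, 1.34], [0.16, 2.42], [-1.27, 4.41], [0.06, 2.06], [-2.6, 2.6]. Speed limits (rad/s): [2.22, 2.22, 2.79, 2.79, 3.14, 3.14, 3.14].

## Interface

Orientations are given as a unit quaternion [x, y, z, w].
In Python, from bench import * gives the robot as it stands. The module is installed in compiled form; this text tells all that it offers.
- The arm moves only by the tool drive_tool, never from a script. Its argument "increments" is a list of rows, each a list of 6 numbers: the shift along the tool's x, y, z scaled (see below), then the turn, a rotation vector about the tool's x, y, z scaled (see below). In form: [[dx, dy, dz, rx, ry, rz], ...]. A call has exactly 5 rows; each row is the pose to reach, as a shift and turn from the pose commanded when the call began, along the tool's axes at that moment; what a row does not reach only later rows make up. The controller multiplies each number of a shift by 300 mm and each number of a turn by pi/4 rad. A row lasts 1/12 s, in which the tool goes at most 41.7 mm and 7.16 degrees, less where a joint would pass 70% of its speed; a pose out of reach is approached as far as the arm can. A call with a number of a shift or a turn outside -1 to 1 is refused whole. A call with a gripper value outside its range is refused whole. "claw" is the closure, from 0 (fully open) to 1 (shut), set as the call begins (left out, the last holds). The fingers move at their own pace and stop on an object; "force" is the grip in N (left out, the last holds). Time passes only in rows, so rows that repeat a pose let the fingers close, or fill a call up. It gives the time, the measured TCP pose, the force, the opening and the grip force at its end, in the units of the state.
- read_state(): the state, without advancing time (a new reading comes with each control period).
- camera(name): name is "side" or "top" or "wrist"; returns the picture (480x640x3 uint8, blue, green, red); there is no depth.
- get_calibration(name): a dict with "K" (3x3 intrinsics, pixels), "k1" (the pictures are not rectified: a ray, as slopes to the right and down, at radius r is drawn at 1 + k1 r^2 times it, then the intrinsics apply), "position" and "rotation" of the camera in the world. Camera axes: x right, y down, z forward; pixel columns grow to the right and rows downward; lengths in m; the calibration is good to about 2 mm. A picture is of the moment at which its call begins: read the wrist's pose just before it. get_calibration takes no time and is no camera call; for the wrist camera it gives the pose at the moment of the call.
- close_job(): hands the job in; it is judged then, once.
The state is a dict: "time": time; "joint_positions": joint angles; "joint_vel": joint speeds; "joint_torque": joint torques, N m; "ee_pos": TCP position; "eef_rot": TCP orientation; "ft_force": force on the tool from outside, world axes, zero at the start; "torque": the same for the moment, N m; "width": finger opening in m; "grip_force": force on a finger pad.
Only numpy, scipy, OpenCV 4.12 (cv2) and the standard library are available. Lean on these libraries where they do the work, as an engineer would, in place of code of your own. Each camera call takes 0.05 s, during which the arm holds its last target. There are 200 camera calls.

## Task

Fit the new green wear strip from the timber cradle into the empty lane of the bar slide: slide its upper end in under the yellow lapped flap, without lifting the flap, until it is fully home against the bar underneath, straight in its lane with its lower end in line with its neighbours'. Finish while holding: when you stop, the gripper is still pressing the strip firmly down, flat on the slide bed, ready for a workmate to screw it. Leave all the other things on the bench where they are.

Things in the scene. Friction and masses are not known exactly. Their poses are not given: they have to be found in the camera images.
- strip: the new wear strip, a loose flat bar of smooth green plastic, 200 mm long (its x), 50 mm wide (its y), 10 mm thick, 70 to 140 g, both ends alike, three black screw recesses in its top face. Origin at the centre of its underside, z up out of its top face. At the start it lies flat across the two battens of the cradle, parallel to the cradle's x
- cradle: low timber cradle fixed to the bench, carrying the new strip: plywood base 190 x 100 x 6 mm with two battens 30 mm wide, 100 mm long, centred 75 mm either side of the middle, tops 30 mm above the bench (the strip's underside); the 120 mm between them are open down to the plywood, 24 mm below the strip. Origin at the centre of its underside, x along the strip
- lane: the empty lane, a dull grey 200 x 50 mm patch with three dark holes on the bed, at any one of the slide's three lanes. Origin on the bed surface, middle of the lane's foot (lower) end, 55 mm above the bench; x uphill along the bed away from the robot (slope 7 degrees), y left across it, z square to the bed. The fitted strip's underside centre is at x = 100 mm, y = 0, z = 0
- lane_end (a point): upper end of the empty lane: point on the bed surface at lane x = 200 mm, y = 0, at the face of the fixed steel header bar (14 mm high) on which the fitted strip's upper end butts; hidden under the flap
- bed: flat steel bed plate of the slide, 325 mm up the slope (x, -20 to 305 mm), 380 mm across (y), fixed. Origin on its top surface at the middle of the foot line, axes parallel to the lane's. Lanes lie at y = -110, 0 and 110 mm; beside the empty lane the bed is clear for 60 mm to a neighbouring strip or 54 mm to a side cheek (27 mm high above the bed). Friction with the strip about 0.6
- flap_plate (a joint): hinge angle of the lapped flap in rad: 0 = down at rest on the header bar, grows as its lip is lifted (1 mm of lip lift is 0.0095 rad). Yellow steel plate 366 mm wide, 105 mm long, 5 mm thick, 1.5 kg, covering all three lanes parallel to the bed; only its weight keeps it down
- flap_lip (a point): middle of the lower edge of the flap's free lip (its underside), on the slide's centre line. With the flap down it is 160 mm up the slope from the foot line and 14 mm above the bed, so a fitted strip is tucked 40 mm under with 4 mm to spare above it. The flap's upper face is 19 mm above the bed
- strip_a: a fitted, worn green strip (200 x 50 x 10 mm) in a neighbouring lane, fixed; origin on the bed surface in the middle of its lower end, axes level
- strip_b: the other fitted worn strip, as strip_a
- ingot_low: cast dome ingot, grey metal, 144 mm across at its flat top, 45 mm high; origin under its centre; bystander, leave where it is
- ingot_high: the same, stacked on ingot_low; bystander, leave where it is
- bar_1: cast grey metal bar 260 x 26 x 22 mm lying on the bench, origin under its centre, x along it; bystander, leave where it is
- bar_2: as bar_1; bystander, leave where it is
- driver: cordless screwdriver standing on its battery, yellow and black, 105 x 72 mm foot, 167 mm high; origin under the battery; bystander, leave where it is
- screw_tin: small open steel dish, 76 mm across, 35 mm high, origin under its centre; bystander, leave where it is
- tape: yellow tape measure 68 x 36 x 64 mm standing on edge, origin under its centre; bystander, leave where it is
- hammer: hammer lying on the bench, wooden handle, steel head, 260 mm long along its x (head at +x), 26 mm high, origin under its middle; bystander, leave where it is
Things that resemble listed ones, but are neither listed nor needed, are in the scene too. Leave any purple or red look-alike of the cradle alone.

How it is judged:
On the way, in this order (a step that is already met when the one before it is completed fails the run):
1. the new strip is lifted off its cradle (z of strip in the frame of cradle above 0.05 m), for 0.1 s.
2. the strip's upper end is entered at least 12 mm under the flap, in the empty lane (x of strip in the frame of lane above 0.072 m and z of strip in the frame of lane below 0.015 m and y of strip in the frame of lane between -0.03 and 0.03 m), for 0.02 s.
At the end, for the whole second after the job is handed in: Strip in the empty lane, within 6 mm of the header bar, 8 mm of the centre line, 4 degrees of its direction, flat within 3 mm; flap down (under 0.02 rad); the gripper still on the strip with 4 N or more, the strip bearing on the bed with over 6 N (own weight at most 1.4 N), at rest (x of strip in the frame of lane between 0.094 and 0.106 m and y of strip in the frame of lane between -0.008 and 0.008 m and z of strip in the frame of lane between -0.003 and 0.003 m and angle between the x axis of strip and the x axis of lane, either way round below 0.07 rad and angle between the z axis of strip and the z axis of lane, either way round below 0.03 rad and value of joint flap_plate below 0.02 rad and contact force between strip and bed above 6 N and contact force between the fingers and strip above 4 N and linear speed of strip below 0.02 m/s); the arm keeps its last pose, push and grip.
It fails at once if the flap is lifted (lip raised more than about 4 mm) (value of joint flap_plate above 0.035 rad).
It fails at once if a bystander is pushed more than 30 mm from its place (distance of any of ingot_low, ingot_high, bar_1, bar_2, driver, screw_tin, tape, hammer from where it was at the start of the episode above 0.03 m).
It also fails if it takes over 43 s, if anything falls off the work surface, if the arm or the gripper's body presses on something with over 40 N, if the wrist force passes 120 N, or if a joint passes its speed limit or range.

## Working session

There is one attempt and no reset: what is moved stays moved. The work goes in short steps, Python scripts to look and compute and a tool call to move; the robot and the scene stay as the last step left them, time stands still between calls to the robot, and variables do not carry over. Pictures are saved under pics/ and viewed, at most 10 in all, crops included, and the job is handed in when it is done.

Besides the shell and the picture viewer there is one more tool, called after "Emit:" as name(argument=value, ...) on one line, values as JSON. drive_tool: Moves the arm, as the interface text tells. Its arguments: {"type":"object","properties":{"increments":{"type":"array","items":{"type":"array","items":{"type":"number"}}},"claw":{"type":"number"},"force":{"type":"number"}},"required":["increments"]}

```bash
mkdir -p pics
python3 - <<'E'
from bench import *
import cv2
s=read_state(); print(s)
for n in("top","side"):
    cv2.imwrite(f"pics/{n}0.png",camera(n)); c=get_calibration(n); print(n,c)
E
```

```text
{'time': 0.0, 'joint_positions': array([-1.28163129,  0.33291416, -0.06469284,  1.46097901,  0.02159309,
        1.34992046, -0.08850151]), 'joint_vel': array([ 0.00148824, -0.00105543, -0.00192449, -0.0005369 , -0.0011614 ,
       -0.00065264,  0.00051008]), 'joint_torque': array([-7.26260150e-04, -6.23270202e+01,  2.42435164e-02, -3.89873922e+01,
       -6.12687715e-02,  4.00505948e-02,  1.51535382e-04]), 'ee_pos': array([0.19159405, 0.59447348, 0.22170954]), 'eef_rot': array([ 1.55246010e-01,  9.87875546e-01, -7.58144063e-04, -8.48155126e-05]), 'ft_force': array([ 0.14359062, -0.77383886,  0.06401923]), 'torque': array([ 0.04374718, -0.00800406,  0.02245108]), 'grip_force': 0.0, 'width': 0.08741916880230208}
top {'K': array([[497.82697738,   0.        , 327.36385477],
       [  0.        , 497.82697738, 229.43326482],
       [  0.        ,   0.        ,   1.        ]]), 'k1': -0.1289457925258384, 'position': array([ 0.36800698, -0.02071888,  1.55878232]), 'rotation': array([-0.70497393,  0.70644115, -0.03680957,  0.05096776])}
side {'K': array([[499.64824759,   0.        , 318.61232499],
       [  0.        , 499.64824759, 236.63003907],
       [  0.        ,   0.        ,   1.        ]]), 'k1': -0.11510331633956028, 'position': array([ 0.03185099, -0.72299051,  1.17174139]), 'rotation': array([ 0.89538395, -0.29134952,  0.09816885, -0.32212718])}
```

View pics/top0.png

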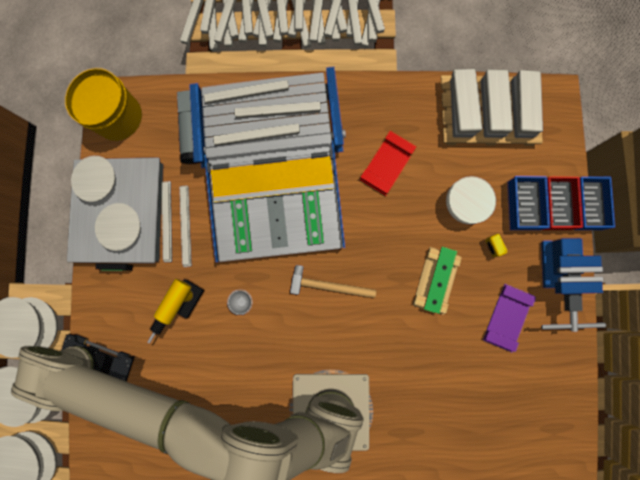

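View pics/side0.png

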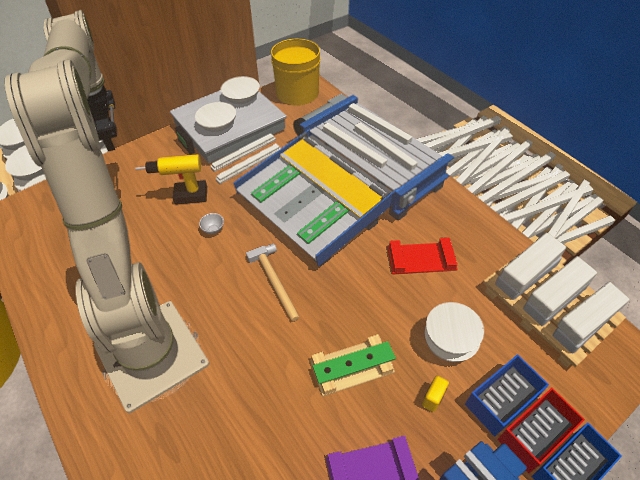

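The top view shows the empty lane in the middle at about (278,221), with neighbours at (240,225) and (314,218). The new strip lies on the pale cradle at (439,280), and the yellow flap lip is at about row 190. I'll enlarge these areas.

Run:
```python
import cv2,numpy as np
t=cv2.imread("pics/top0.png");s=cv2.imread("pics/side0.png")
r=lambda i,f:cv2.resize(i,None,fx=f,fy=f,interpolation=cv2.INTER_CUBIC)
a=r(t[150:270,200:350],3);b=r(t[235:325,400:475],4)   # 360x450, 360x300
c=np.zeros((360,750,3),np.uint8);c[:,:450]=a;c[:,450:]=b
cv2.imwrite("pics/crop1.png",c)
# green blob rects, top and side
for n,i in(("top",t),("side",s)):
    h=cv2.cvtColor(i,cv2.COLOR_BGR2HSV);m=cv2.inRange(h,(45,120,60),(80,255,255))
    m=cv2.morphologyEx(m,cv2.MORPH_CLOSE,np.ones((7,7)))
    for k in cv2.findContours(m,0,2)[0]:
        if cv2.contourArea(k)>200: print(n,cv2.minAreaRect(k),cv2.boxPoints(cv2.minAreaRect(k)).round(1).tolist())
```

```text
top ((439.8434753417969, 279.88812255859375), (16.20404624938965, 65.49935913085938), 16.113420486450195) [[423.0, 309.1000061035156], [441.1000061035156, 246.1999969482422], [456.70001220703125, 250.6999969482422], [438.5, 313.6000061035156]]
top ((240.71340942382812, 225.4207305908203), (51.79239273071289, 15.23955249786377), 83.6598129272461) [[230.3000030517578, 200.5], [245.39999389648438, 198.8000030517578], [251.10000610351562, 250.3000030517578], [236.0, 252.0]]
top ((312.4512023925781, 217.56097412109375), (51.79239273071289, 15.570847511291504), 83.6598129272461) [[301.8999938964844, 192.6999969482422], [317.29998779296875, 191.0], [323.0, 242.39999389648438], [307.6000061035156, 244.1999969482422]]
side ((353.9295349121094, 361.78387451171875), (19.923988342285156, 81.06004333496094), 71.93952178955078) [[312.29998779296875, 364.8999938964844], [389.3999938964844, 339.70001220703125], [395.6000061035156, 358.70001220703125], [318.5, 383.79998779296875]]
side ((322.55645751953125, 221.45411682128906), (15.473773002624512, 53.939918518066406), 50.90614318847656) [[296.70001220703125, 232.5], [338.6000061035156, 198.39999389648438], [348.3999938964844, 210.5], [306.5, 244.5]]
side ((275.7933044433594, 182.3953399658203), (13.030912399291992, 50.8542366027832), 53.426971435546875) [[251.5, 192.3000030517578], [292.29998779296875, 162.0], [300.1000061035156, 172.5], [259.29998779296875, 202.8000030517578]]
```

View pics/crop1.png

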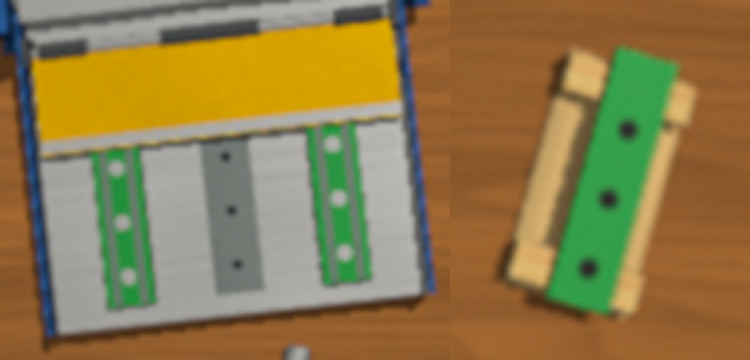

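```bash
cat > h.py <<'E'
from bench import *
import bench,cv2,numpy as np
from scipy.spatial.transform import Rotation as R
from scipy.optimize import least_squares
def proj(c,P):
    q=R.from_quat(c["rotation"]).inv().apply(np.atleast_2d(P)-c["position"]) if np.size(c["rotation"])==4 else (np.atleast_2d(P)-c["position"])@c["rotation"]
    u=q[:,:2]/q[:,2:]; u=u*(1+c["k1"]*(u**2).sum(1,keepdims=True))
    return u*[c["K"][0,0],c["K"][1,1]]+c["K"][:2,2]
def ray_z(c,uv,z):
    d=least_squares(lambda p:(proj(c,[p[0],p[1],z])-uv).ravel(),[.5,0]).x
    return d
S7=np.deg2rad(7)
def laneR(yaw): return R.from_euler("ZY",[yaw,-S7])
def lane2w(p,L): return laneR(p[2]).apply(L)+[p[0],p[1],.055]
E
python3 - <<'E'
from h import *
print([n for n in dir(bench) if not n.startswith("__")], getattr(bench,"hold_point_z",None))
T=get_calibration("top");Sd=get_calibration("side")
# strip: corners at z=.04
for c,bx in((T,[[423,309.1],[441.1,246.2],[456.7,250.7],[438.5,313.6]]),):
    w=np.array([ray_z(c,b,.04) for b in bx]); print(w.round(4).tolist(),w.mean(0), np.linalg.norm(w[1]-w[0]),np.linalg.norm(w[2]-w[1]))
cr=lambda x,y,f,x0,y0:[(x+.5)/f-.5+x0,(y+.5)/f-.5+y0]
holes=[cr(x-450,y,4,400,235) for x,y in((628,129),(609,199),(588,268))]
w=np.array([ray_z(T,h,.04) for h in holes]);print("recess",w.round(4).tolist()); d=w[0]-w[2];print(np.rad2deg(np.arctan2(d[1],d[0])))
bs=np.array([[312.3,364.9],[389.4,339.7],[395.6,358.7],[318.5,383.8]]).mean(0);print("side ctr",ray_z(Sd,bs,.037))
# lane fit
foot=[cr(x,y,3,200,150) for x,y in((216,293),(263,289))]
L=[[0,.025,0],[0,-.025,0]]
sa=np.array([[236,252],[251.1,250.3],[307.6,244.2],[323,242.4]]);Ls=[[0,.135,.01],[0,.085,.01],[0,-.085,.01],[0,-.135,.01]]
lip=[cr(x,y,3,200,150) for x,y in((42,157),(398,118))]
pts=np.vstack([foot,sa]);LL=np.array(L+Ls)
f=least_squares(lambda p:(proj(T,lane2w(p,LL))-pts).ravel(),[.6,.1,0]);print("lane",f.x,np.rad2deg(f.x[2]),f.fun.round(1))
print("lip pred",proj(T,lane2w(f.x,[[.16,.183,.014],[.16,-.183,.014]])),lip)
hl=[cr(x,y,3,200,150) for x,y in((225,157),(231,210),(237,265))]
print("holes pred",proj(T,lane2w(f.x,[[.15,0,0],[.1,0,0],[.05,0,0]])),hl)
print("side pred lane foot",proj(Sd,lane2w(f.x,LL)))
E
```

```text
['PlanningError', 'camera', 'close_job', 'get_calibration', 'hold_point_z', 'read_state'] 0.0187
[[0.3137, -0.2797], [0.5047, -0.3395], [0.4906, -0.3875], [0.2997, -0.3268]] [ 0.4021426  -0.33336329] 0.20013194355307823 0.05005426888024538
recess [[0.4412, -0.3471], [0.388, -0.3313], [0.3359, -0.3141]]
-17.43189256642227
side ctr [ 0.40303559 -0.33336746]
lane [0.5025262  0.15474969 0.10686068] 6.122665725529487 [-0.2  0.5  0.4  0.1 -0.8 -0.1  0.4 -0.2 -0.4 -0.2  0.7 -0.2]
lip pred [[213.75675135 201.17962697]
 [333.69097098 187.68822386]] [[213.66666666666666, 202.0], [332.33333333333337, 189.0]]
holes pred [[274.26080647 197.98803399]
 [276.02143913 214.30424719]
 [277.79823405 230.64005845]] [[274.6666666666667, 202.0], [276.6666666666667, 219.66666666666669], [278.6666666666667, 238.0]]
side pred lane foot [[273.71643617 213.86354623]
 [284.24710375 223.1111139 ]
 [251.08935779 192.53782996]
 [260.90442785 201.13945698]
 [296.88808997 232.65386648]
 [308.2893526  242.63240782]]
```

Both cameras agree. The strip centre is at (0.4025, -0.3335) with yaw -17.4°, and its size checks out at 200 x 50. The lane foot is at (0.5025, 0.1547) with yaw 6.1°, and the lip prediction fits. The tool yaw already matches the strip, so I'm moving around in an arc.

Emit:
drive_tool(increments=[[-0.08, -0.08, -0.05, 0, 0, 0], [-0.16, -0.16, -0.1, 0, 0, 0], [-0.24, -0.24, -0.15, 0, 0, 0], [-0.32, -0.32, -0.2, 0, 0, 0], [-0.4, -0.4, -0.25, 0, 0, 0]], claw=0)

```text
time: 0.52
ee_pos: [0.2696, 0.4421, 0.2979]
eef_rot: [0.155, 0.988, -0.0, -0.0]
ft_force: [1.4, 1.4, 0.3]
width: 0.0869
grip_force: 0.0
```

Emit:
drive_tool(increments=[[-0.08, -0.08, 0, 0, 0, 0], [-0.16, -0.16, 0, 0, 0, 0], [-0.24, -0.24, 0, 0, 0, 0], [-0.32, -0.32, 0, 0, 0, 0], [-0.4, -0.4, 0, 0, 0, 0]])

```text
time: 0.93
ee_pos: [0.3469, 0.2911, 0.2973]
eef_rot: [0.155, 0.988, 0.0, -0.0]
ft_force: [1.2, -1.2, 0.5]
width: 0.0869
grip_force: 0.0
```

Emit:
drive_tool(increments=[[-0.08, -0.08, 0, 0, 0, 0], [-0.16, -0.16, 0, 0, 0, 0], [-0.24, -0.24, 0, 0, 0, 0], [-0.32, -0.32, 0, 0, 0, 0], [-0.38, -0.38, 0, 0, 0, 0]])

```text
time: 1.35
ee_pos: [0.4209, 0.1464, 0.2975]
eef_rot: [0.156, 0.988, 0.0, 0.0]
ft_force: [0.6, -0.8, 0.6]
width: 0.0874
grip_force: 0.0
```

Emit:
drive_tool(increments=[[-0.03, -0.1, 0, 0, 0, 0], [-0.06, -0.2, 0, 0, 0, 0], [-0.09, -0.3, 0, 0, 0, 0], [-0.12, -0.4, 0, 0, 0, 0], [-0.14, -0.52, 0, 0, 0, 0]])

```text
time: 1.77
ee_pos: [0.412, -0.0129, 0.2972]
eef_rot: [0.155, 0.988, -0.0, -0.0]
ft_force: [1.1, -0.4, 0.2]
width: 0.0875
grip_force: 0.0
```

Emit:
drive_tool(increments=[[-0.03, -0.1, 0, 0, 0, 0], [-0.06, -0.2, 0, 0, 0, 0], [-0.09, -0.3, 0, 0, 0, 0], [-0.12, -0.4, 0, 0, 0, 0], [-0.14, -0.52, 0, 0, 0, 0]])

```text
time: 2.18
ee_pos: [0.4042, -0.1742, 0.2973]
eef_rot: [0.155, 0.988, 0.0, -0.0]
ft_force: [0.6, 0.2, 0.8]
width: 0.0866
grip_force: 0.0
```

Emit:
drive_tool(increments=[[-0.03, -0.1, 0.06, 0, 0, 0], [-0.06, -0.2, 0.12, 0, 0, 0], [-0.09, -0.3, 0.2, 0, 0, 0], [-0.13, -0.41, 0.28, 0, 0, 0], [-0.16, -0.507, 0.33, 0, 0, 0]])

```text
time: 2.6
ee_pos: [0.4035, -0.3307, 0.1992]
eef_rot: [0.155, 0.988, 0.0, 0.001]
ft_force: [1.8, 1.9, 0.3]
width: 0.0868
grip_force: 0.0
```

```bash
cat >> h.py <<'E'
def tgt(yaw,slope=0.):  # tool rot: z into bed, x pointing downhill (yaw+180)
    A=R.from_euler("ZY",[yaw,-slope])
    return A*R.from_quat([0,1,0,0])
def inc(pos,rot):
    s=read_state();r0=R.from_quat(s["eef_rot"])
    t=r0.inv().apply(np.array(pos)-s["ee_pos"])/.3; w=(r0.inv()*rot).as_rotvec()/(np.pi/4)
    print("inc",t.round(4),w.round(4))
E
python3 - <<'E'
from h import *
c=get_calibration("wrist");s=read_state();im=camera("wrist");print(s["ee_pos"],s["joint_positions"].round(2))
cv2.imwrite("pics/w1.png",im);print(proj(c,[[.4025,-.3335,.04]]+[list(np.array([.4025,-.3335,.04])+R.from_euler("z",-17.4,degrees=True).apply([a,b,0])) for a in(-.1,.1) for b in(-.025,.025)]).round())
inc([.4025,-.3335,.0325],tgt(np.deg2rad(-17.4)))
E
```

```text
[ 0.40345355 -0.33070197  0.19924223] [-0.43  0.2   1.16  1.81 -0.19  1.26  2.05]
[[314. 220.]
 [286. 114.]
 [340. 113.]
 [291. 312.]
 [338. 312.]]
inc [-0.0086  0.0138  0.5392] [-0.011  -0.0108 -0.0103]
```

View pics/w1.png

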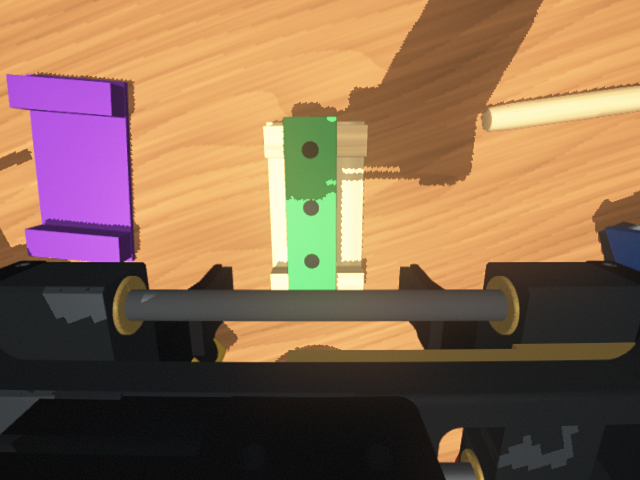

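The wrist view shows the strip between x 284 and 336, with its near end at row 117. That is within 3 px (about 3 mm) of the prediction, and part of that is the arm still settling. Descending.

Emit:
drive_tool(increments=[[-0.002, 0.0, 0.12, 0, 0, 0], [-0.004, 0.0, 0.25, 0, 0, 0], [-0.006, 0.0, 0.38, 0, 0, 0], [-0.006, 0.0, 0.48, 0, 0, -0.01], [-0.006, 0.0, 0.54, 0, 0, -0.01]])

```text
time: 3.07
ee_pos: [0.4032, -0.3289, 0.0344]
eef_rot: [0.151, 0.988, 0.001, -0.003]
ft_force: [-0.2, 0.3, 1.0]
width: 0.0872
grip_force: 0.0
```

Emit:
drive_tool(increments=[[0, 0, 0, 0, 0, 0], [0, 0, 0, 0, 0, 0], [0, 0, 0, 0, 0, 0], [0, 0, 0, 0, 0, 0], [0, 0, 0, 0, 0, 0]])

```text
time: 3.48
ee_pos: [0.4061, -0.3304, 0.0394]
eef_rot: [0.151, 0.988, 0.0, 0.001]
ft_force: [-0.7, 0.3, 0.1]
width: 0.0868
grip_force: 0.0
```

Run:
```python
from h import *
inc([.4025,-.3335,.0325],tgt(np.deg2rad(-17.4)))
```

```text
inc [ 0.0083 -0.0134  0.023 ] [0.0009 0.0025 0.0001]
```

Emit:
drive_tool(increments=[[0.008, -0.013, 0.023, 0, 0, 0], [0.008, -0.013, 0.023, 0, 0, 0], [0.008, -0.013, 0.023, 0, 0, 0], [0.008, -0.013, 0.023, 0, 0, 0], [0.008, -0.013, 0.023, 0, 0, 0]])

```text
time: 3.9
ee_pos: [0.4017, -0.3331, 0.0312]
eef_rot: [0.151, 0.988, 0.0, -0.0]
ft_force: [0.3, 0.5, -0.1]
width: 0.0869
grip_force: 0.0
```

Good. Now I'll grip and then lift a little.

Emit:
drive_tool(increments=[[0, 0, -0.003, 0, 0, 0], [0, 0, -0.003, 0, 0, 0], [0, 0, -0.003, 0, 0, 0], [0, 0, -0.003, 0, 0, 0], [0, 0, -0.003, 0, 0, 0]], claw=1, force=40)

```text
time: 4.32
ee_pos: [0.4017, -0.3331, 0.0321]
eef_rot: [0.151, 0.988, 0.0, -0.0]
ft_force: [0.2, -0.1, 0.6]
width: 0.0616
grip_force: 0.0
```

Emit:
drive_tool(increments=[[0, 0, 0, 0, 0, 0], [0, 0, 0, 0, 0, 0], [0, 0, 0, 0, 0, 0], [0, 0, 0, 0, 0, 0], [0, 0, 0, 0, 0, 0]])

```text
time: 4.73
ee_pos: [0.4016, -0.3331, 0.032]
eef_rot: [0.151, 0.988, 0.0, -0.0]
ft_force: [0.2, 0.3, -0.9]
width: 0.0492
grip_force: 40.0
```

Emit:
drive_tool(increments=[[0, 0, -0.06, 0, 0, 0], [0, 0, -0.18, 0, 0, 0], [0, 0, -0.3, 0, 0, 0], [0, 0, -0.42, 0, 0, 0], [0, 0, -0.54, 0, 0, 0]])

```text
time: 5.15
ee_pos: [0.401, -0.3332, 0.1954]
eef_rot: [0.152, 0.988, 0.0, -0.001]
ft_force: [0.9, -0.4, -1.1]
width: 0.0492
grip_force: 40.0
```

Run:
```python
from h import *
p=[0.5025,0.1547,0.10686]
print(lane2w(p,[.04,0,.06]))
inc(lane2w(p,[.04,0,.1]),tgt(p[2],S7)); print(read_state()["joint_positions"].round(2))
```

```text
[0.53470493 0.15815458 0.11942754]
inc [0.081  1.6894 0.1221] [-0.0308 -0.1548 -0.5235]
[-0.42  0.21  1.17  1.81 -0.2   1.25  2.07]
```

Emit:
drive_tool(increments=[[0.005, 0.1, 0, 0, 0, 0], [0.01, 0.22, 0, 0, 0, 0], [0.015, 0.34, 0, 0, 0, 0], [0.02, 0.46, 0, 0, 0, 0], [0.03, 0.58, 0, 0, 0, 0]])

```text
time: 5.57
ee_pos: [0.4453, -0.1627, 0.1942]
eef_rot: [0.151, 0.988, 0.001, 0.0]
ft_force: [0.5, -0.2, -1.5]
width: 0.0496
grip_force: 40.0
```

Emit:
drive_tool(increments=[[0.005, 0.12, 0, 0, 0, -0.05], [0.01, 0.24, 0, 0, 0, -0.1], [0.015, 0.36, 0, 0, -0.05, -0.15], [0.02, 0.48, 0, 0, -0.1, -0.2], [0.03, 0.58, 0, 0, -0.155, -0.25]])

```text
time: 5.98
ee_pos: [0.489, 0.0069, 0.1944]
eef_rot: [0.052, 0.997, -0.009, 0.061]
ft_force: [0.2, -0.0, -1.2]
width: 0.0494
grip_force: 40.0
```

Run:
```python
from h import *
p=[0.5025,0.1547,0.10686]
inc(lane2w(p,[.04,0,.08]),tgt(p[2],S7)); print(read_state()["joint_positions"].round(2),read_state()["ee_pos"])
```

```text
inc [-0.068   0.5177  0.1879] [-0.0466 -0.0006 -0.2661]
[-0.99 -0.12  0.82  1.98  0.15  1.13  1.24] [0.48904559 0.00685795 0.1943876 ]
```

Emit:
drive_tool(increments=[[-0.012, 0.1, 0.03, -0.01, 0, -0.05], [-0.025, 0.2, 0.06, -0.02, 0, -0.1], [-0.04, 0.31, 0.09, -0.03, 0, -0.16], [-0.055, 0.42, 0.12, -0.04, 0, -0.22], [-0.068, 0.518, 0.15, -0.047, 0, -0.266]])

```text
time: 6.4
ee_pos: [0.5309, 0.1576, 0.1496]
eef_rot: [-0.053, 0.997, 0.004, 0.059]
ft_force: [0.3, 0.2, -0.6]
width: 0.0495
grip_force: 40.0
```

Emit:
drive_tool(increments=[[0, 0, 0, 0, 0, 0], [0, 0, 0, 0, 0, 0], [0, 0, 0, 0, 0, 0], [0, 0, 0, 0, 0, 0], [0, 0, 0, 0, 0, 0]])

```text
time: 6.82
ee_pos: [0.531, 0.1544, 0.1507]
eef_rot: [-0.051, 0.997, 0.004, 0.06]
ft_force: [-0.1, -0.1, -1.4]
width: 0.0495
grip_force: 40.0
```

```bash
cat >> h.py <<'E'
p0=[0.5025,0.1547,0.10686]
def where(s): return laneR(p0[2]).inv().apply(s["ee_pos"]-np.array([p0[0],p0[1],.055]))
E
python3 - <<'E'
from h import *
s=read_state();c=get_calibration("wrist");cw=camera("wrist");print(where(s))
inc(lane2w(p0,[.04,0,.03]),tgt(p0[2],S7)); print(s["joint_positions"].round(2))
cv2.imwrite("pics/w2.png",cw)
T=camera("top");cv2.imwrite("pics/t2f.png",T);cv2.imwrite("pics/t2.png",cv2.resize(T[150:270,200:350],None,fx=5,fy=5,interpolation=2))
E
```

```text
[ 0.03976496 -0.00330583  0.0915597 ]
inc [-0.0012  0.0103  0.2052] [ 0.0009 -0.0028 -0.0061]
[-1.08  0.16  0.76  1.89 -0.1   1.02  1.39]
```

View pics/w2.png

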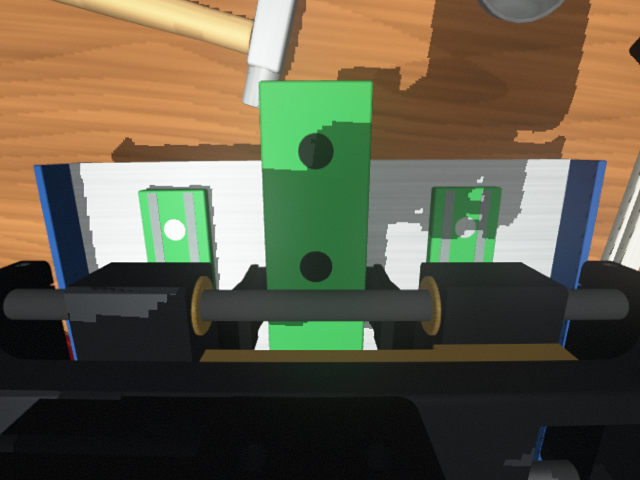

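The wrist view shows the held strip's lower end at (260,82)-(372,82). The neighbours' feet are at (139,190)-(207,187) and (433,187)-(501,187). I'll use these to work out the lane and the in-hand offset.

Run:
```python
from h import *
c=get_calibration("wrist");s=read_state();r=R.from_quat(s["eef_rot"])
obs=np.array([[139,190],[208,187],[433,187],[501,187]])
LL=np.array([[0,.135,.01],[0,.085,.01],[0,-.085,.01],[0,-.135,.01]])
for o in (LL,LL[::-1]):
  f=least_squares(lambda p:(proj(c,lane2w(p,o))-obs).ravel(),p0);print(f.x.round(4),f.fun.round(1))
# held strip: top face 10-1.5..2.5 mm behind tips; end corners in tool frame
def st(q): # x along tool, y, depth yaw
    P=np.array([[.1,-.025,0],[.1,.025,0]]);P=R.from_euler("z",q[2]).apply(P)+[q[0],q[1],-.008]
    return r.apply(P)+s["ee_pos"]
for sg in(1,-1):
  ob=np.array([[260,82],[372,82]])[::sg]
  f=least_squares(lambda q:np.r_[(proj(c,st(q))-ob).ravel(),q[2]*100],[0,0,0]);print("held",f.x.round(4),f.fun.round(1))
```

```text
[ 0.4985  0.1535 -3.0333] [-1.6 -0.7 -3.4  1.7  2.9  0.4  2.1  0.2]
[0.501  0.1537 0.1082] [-1.6 -0.7 -3.4  1.7  2.9  0.4  2.1  0.2]
held [-0.0034 -0.0014 -0.0001] [-1.8  0.1  1.8  0.1 -0. ]
held [-0.0051 -0.0015  0.0011] [-1.137e+02  4.100e+00  1.137e+02  4.200e+00  1.000e-01]
```

View pics/t2.png

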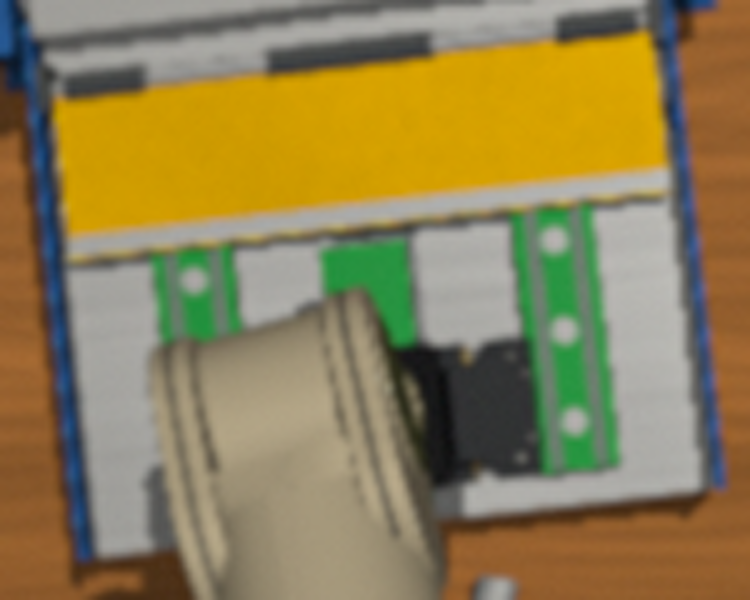

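Both estimates agree within 1.5 mm. The strip sits about 3 mm uphill of the TCP and the yaw is good. Top view: the strip tip is just short of the lip. Lowering.

```bash
sed -i 's/^p0=.*/p0=[0.5018,0.1542,0.1075]/' h.py
python3 - <<'E'
from h import *
print(where(read_state()));inc(lane2w(p0,[.037,0.0005,.012]),tgt(p0[2],S7))
E
```

```text
[ 0.04051357 -0.00252351  0.09143703]
inc [0.0112 0.0098 0.2648] [ 0.0008 -0.0028 -0.0065]
```

Emit:
drive_tool(increments=[[0.003, 0.003, 0.06, 0, 0, -0.006], [0.006, 0.006, 0.12, 0, 0, -0.006], [0.01, 0.01, 0.18, 0, 0, -0.006], [0.011, 0.01, 0.23, 0, -0.003, -0.006], [0.011, 0.01, 0.26, 0, -0.003, -0.006]])

```text
time: 7.33
ee_pos: [0.5359, 0.1587, 0.0711]
eef_rot: [-0.054, 0.997, 0.003, 0.06]
ft_force: [-0.5, -0.2, -0.5]
width: 0.0492
grip_force: 40.0
```

Emit:
drive_tool(increments=[[0, 0, 0, 0, 0, 0], [0, 0, 0, 0, 0, 0], [0, 0, 0, 0, 0, 0], [0, 0, 0, 0, 0, 0], [0, 0, 0, 0, 0, 0]])

```text
time: 7.75
ee_pos: [0.537, 0.1594, 0.0733]
eef_rot: [-0.054, 0.997, 0.004, 0.061]
ft_force: [-0.2, 0.2, -0.3]
width: 0.0492
grip_force: 40.0
```

Run:
```python
from h import *
print(where(read_state()));inc(lane2w(p0,[.037,0.0005,.005]),tgt(p0[2],S7))
```

```text
[0.03752728 0.00135446 0.01384201]
inc [ 0.0018 -0.0029  0.0295] [0.001  0.001  0.0012]
```

Emit:
drive_tool(increments=[[0, -0.001, 0.01, 0, 0, 0], [0.001, -0.002, 0.02, 0, 0, 0], [0.002, -0.003, 0.028, 0, 0, 0], [0.002, -0.003, 0.028, 0, 0, 0], [0.002, -0.003, 0.028, 0, 0, 0]])

```text
time: 8.17
ee_pos: [0.5369, 0.1581, 0.0638]
eef_rot: [-0.054, 0.997, 0.003, 0.061]
ft_force: [-0.0, -0.6, -1.6]
width: 0.0495
grip_force: 40.0
```

Emit:
drive_tool(increments=[[0, 0, 0.001, 0, 0, 0], [0, 0, 0.002, 0, 0, 0], [0, 0, 0.004, 0, 0, 0], [0, 0, 0.006, 0, 0, 0], [0, 0, 0.006, 0, 0, 0]])

```text
time: 8.58
ee_pos: [0.5373, 0.1583, 0.0622]
eef_rot: [-0.054, 0.997, 0.003, 0.061]
ft_force: [-0.1, 0.3, -1.3]
width: 0.0495
grip_force: 40.0
```

Run:
```python
from h import *
s=read_state();print(where(s),s["ft_force"]);inc(lane2w(p0,[.037,0.0005,.005]),tgt(p0[2],S7))
T=camera("side");cv2.imwrite("pics/s3.png",cv2.resize(T[130:270,220:400],None,fx=4,fy=4,interpolation=2))
```

```text
[0.03631789 0.00027736 0.00275783] [-0.10122376  0.31754835 -1.26703079]
inc [-0.0023  0.0007 -0.0075] [-0.0001 -0.0005  0.0013]
```

View pics/s3.png

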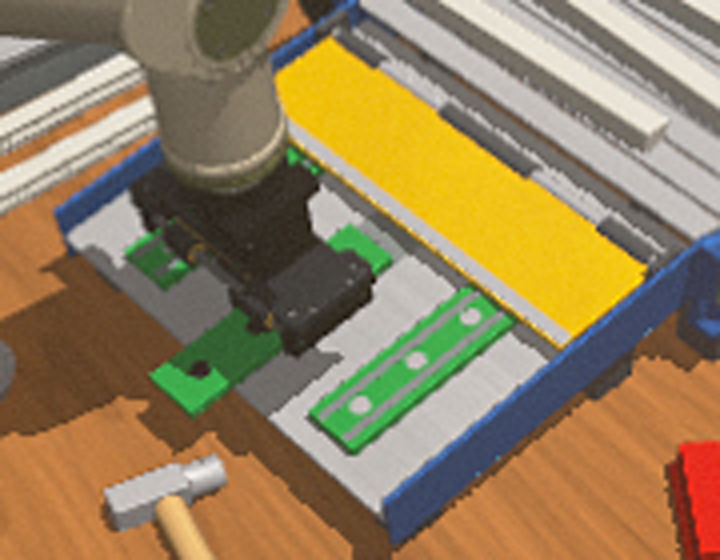

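The side view shows the strip just above the bed, parallel to it, with its tip short of the lip. I'll feel for contact with the bed.

Emit:
drive_tool(increments=[[0, 0, 0.002, 0, 0, 0], [0, 0, 0.003, 0, 0, 0], [0, 0, 0.005, 0, 0, 0], [0, 0, 0.005, 0, 0, 0], [0, 0, 0.005, 0, 0, 0]])

```text
time: 9.05
ee_pos: [0.5375, 0.1583, 0.0615]
eef_rot: [-0.054, 0.997, 0.004, 0.061]
ft_force: [-6.1, -0.9, 12.4]
width: 0.0497
grip_force: 40.0
```

Contact is at TCP lane z ≈ 2 mm, as expected. Raise about 1.2 mm and slide uphill.

Emit:
drive_tool(increments=[[0, 0, -0.005, 0, 0, 0], [-0.02, 0, -0.005, 0, 0, 0], [-0.05, 0, -0.005, 0, 0, 0], [-0.08, 0, -0.005, 0, 0, 0], [-0.1, 0, -0.005, 0, 0, 0]])

```text
time: 9.47
ee_pos: [0.5685, 0.1617, 0.0661]
eef_rot: [-0.054, 0.997, 0.003, 0.061]
ft_force: [0.1, 0.3, -1.0]
width: 0.0496
grip_force: 40.0
```

Run:
```python
from h import *
s=read_state();print(where(s),s["ft_force"]);inc(lane2w(p0,[.090,0.0005,.003]),tgt(p0[2],S7))
```

```text
[0.06794393 0.00027126 0.00282687] [ 0.07498163  0.31221348 -0.97792953]
inc [-0.0735  0.0007 -0.0005] [-0.0004  0.0006  0.0013]
```

Emit:
drive_tool(increments=[[-0.015, 0, 0, 0, 0, 0], [-0.03, 0, 0, 0, 0, 0], [-0.045, 0, 0, 0, 0, 0], [-0.06, 0, 0, 0, 0, 0], [-0.07, 0, 0, 0, 0, 0]])

```text
time: 9.88
ee_pos: [0.5881, 0.1638, 0.0685]
eef_rot: [-0.054, 0.997, 0.003, 0.061]
ft_force: [0.0, 0.1, -0.8]
width: 0.0492
grip_force: 40.0
```

Emit:
drive_tool(increments=[[-0.005, 0, 0, 0, 0, 0], [-0.01, 0, 0, 0, 0, 0], [-0.014, 0, 0, 0, 0, 0], [-0.018, 0, 0, 0, 0, 0], [-0.018, 0, 0, 0, 0, 0]])

```text
time: 10.3
ee_pos: [0.5931, 0.1644, 0.0692]
eef_rot: [-0.054, 0.997, 0.003, 0.061]
ft_force: [-0.1, -0.2, -1.4]
width: 0.0495
grip_force: 40.0
```

Run:
```python
from h import *
s=read_state();print(where(s),s["ft_force"]);inc(lane2w(p0,[.097,0.0005,.003]),tgt(p0[2],S7))
```

```text
[0.09286883 0.0003536  0.00286486] [-0.09192728 -0.16581002 -1.36686398]
inc [-0.0138  0.0005 -0.0005] [ 0.0001 -0.0003  0.0012]
```

Emit:
drive_tool(increments=[[-0.003, 0, 0, 0, 0, 0], [-0.006, 0, 0, 0, 0, 0], [-0.009, 0, 0, 0, 0, 0], [-0.012, 0, 0, 0, 0, 0], [-0.014, 0, 0, 0, 0, 0]])

```text
time: 10.72
ee_pos: [0.597, 0.1648, 0.0696]
eef_rot: [-0.054, 0.997, 0.003, 0.061]
ft_force: [-1.6, -0.2, -0.9]
width: 0.0493
grip_force: 40.0
```

Emit:
drive_tool(increments=[[-0.002, 0, 0, 0, 0, 0], [-0.004, 0, 0, 0, 0, 0], [-0.006, 0, 0, 0, 0, 0], [-0.008, 0, 0, 0, 0, 0], [-0.008, 0, 0, 0, 0, 0]])

```text
time: 11.13
ee_pos: [0.5971, 0.1648, 0.0692]
eef_rot: [-0.054, 0.997, 0.003, 0.058]
ft_force: [-13.4, -0.7, 6.8]
width: 0.0496
grip_force: 40.0
```

Butted against the header right at the predicted x (TCP 97 mm, about 13 N). Now ease off slightly along x and press down.

Emit:
drive_tool(increments=[[0.003, 0, 0.001, 0, 0, 0], [0.005, 0, 0.003, 0, 0, 0], [0.005, 0, 0.005, 0, 0, 0], [0.005, 0, 0.006, 0, 0, 0], [0.005, 0, 0.006, 0, 0, 0]])

```text
time: 11.55
ee_pos: [0.5972, 0.1648, 0.0688]
eef_rot: [-0.054, 0.997, 0.004, 0.059]
ft_force: [-14.6, -1.7, 17.8]
width: 0.0494
grip_force: 40.0
```

Run:
```python
from h import *
s=read_state();print(where(s),s["ft_force"],s["torque"]);inc(lane2w(p0,[.097,0.0005,.0015]),tgt(p0[2],S7))
```

```text
[0.09693699 0.00032618 0.00204423] [-14.55680963  -1.73202566  17.80344904] [-0.49601253  3.03539651  0.01468752]
inc [-0.0002  0.0006  0.0018] [ 0.0013 -0.0037  0.0009]
```

Emit:
drive_tool(increments=[[0.002, 0, 0.001, 0, 0, 0], [0.003, 0, 0.002, 0, 0, 0], [0.003, 0, 0.002, 0, 0, 0], [0.003, 0, 0.003, 0, 0, 0], [0.003, 0, 0.003, 0, 0, 0]])

```text
time: 11.97
ee_pos: [0.5972, 0.1648, 0.0688]
eef_rot: [-0.054, 0.997, 0.004, 0.06]
ft_force: [-16.3, -3.1, 25.0]
width: 0.0496
grip_force: 40.0
```

Run:
```python
from h import *
s=read_state();print(where(s),s["ft_force"],s["torque"],s["joint_vel"].round(3))
inc(lane2w(p0,[.097,0.0005,.0015]),tgt(p0[2],S7))
a=cv2.resize(camera("side")[140:250,230:380],None,fx=4,fy=4,interpolation=2)
w=cv2.resize(camera("wrist")[40:400],None,fx=.9,fy=.9)[:150]
c=np.zeros((600,600,3),np.uint8);c[:440]=a;c[440:,:576]=cv2.resize(w,(576,160));cv2.imwrite("pics/s4.png",c)
```

```text
[0.09693497 0.00031714 0.00199293] [-16.34261176  -3.06583373  24.98575504] [-0.59340435  3.01171827  0.02331773] [-0.001 -0.002  0.001  0.003  0.002 -0.    -0.   ]
inc [-0.0002  0.0006  0.0016] [ 0.0018 -0.0016  0.0007]
```

View pics/s4.png

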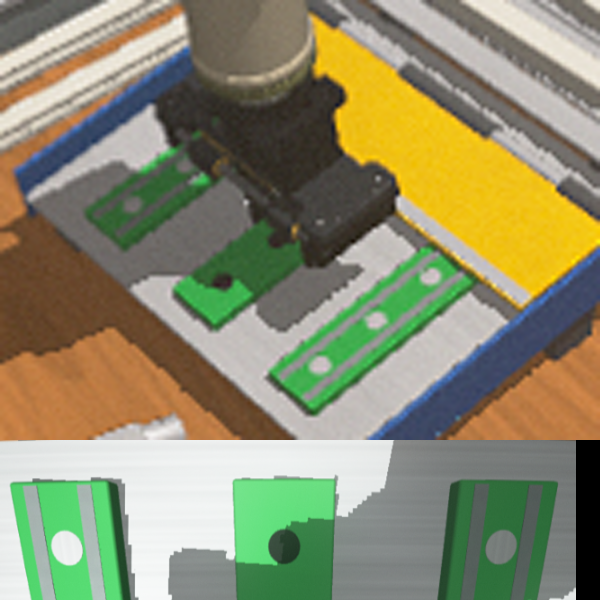

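The wrist view shows the strip's lower end at row 479, in line with its neighbours at rows 481-483. It is straight and centred, and the flap is down in the side view. The press is about 25 N and steady, so I'm handing in.

```bash
python3 -c "
from bench import *
s=read_state();print(s['ft_force'],s['grip_force'],s['time']);print(close_job())"
```

```text
[-15.74369993  -2.4394544   23.71014052] 40.01205503940582 12.0667
the job is handed in; nothing more can be done
None
```

The strip is home against the header bar in the middle lane, straight and in line with its neighbours, with the flap down and the gripper holding it at 40 N and pressing down at about 24 N; the job was handed in at 12.1 s, and the verdict was not shown.

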